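# Load the analyser and sort the sample jars

### The job

Sort the three small wide-capped sample jars. First turn the analyser's still empty carousel (it has a handle at its centre) until its red pocket is at the white pointer; after that stand the red-capped jar in the red pocket, leaving the pocket at the pointer, and stand the blue-capped jar in the blue holder and the yellow-capped jar in the yellow holder. Leave the two tall dropper bottles with pointed caps where they stand.

Things in the scene. Friction and masses are not known exactly. Their poses are not given: they have to be found in the camera images.
- jar_red_mid (a point): Small white plastic sample jar with a wide flat red screw cap, standing upright on the bench: 60 mm tall, body 40 mm diameter, cap 42 mm diameter over the top 17 mm; about 70 g. The point is its centre, half-way up (30 mm above its underside); z up.
- jar_blue_mid (a point): Small white plastic sample jar with a wide flat blue screw cap, standing upright on the bench: 60 mm tall, body 40 mm diameter, cap 42 mm diameter over the top 17 mm; about 70 g. The point is its centre, half-way up (30 mm above its underside); z up.
- jar_yellow_mid (a point): Small white plastic sample jar with a wide flat yellow screw cap, standing upright on the bench: 60 mm tall, body 40 mm diameter, cap 42 mm diameter over the top 17 mm; about 70 g. The point is its centre, half-way up (30 mm above its underside); z up.
- holder_blue_floor (a point): Fixed shallow round blue holder on the bench, outside 66 mm diameter, inside 60 mm diameter, 14 mm tall, with a floor 6 mm thick (so its rim stands 8 mm above its floor). The point is the centre of its floor; z up. The jar stands upright on this floor. (A similar green holder stays empty.)
- holder_yellow_floor (a point): Fixed shallow round yellow holder on the bench, outside 66 mm diameter, inside 60 mm diameter, 14 mm tall, with a floor 6 mm thick (so its rim stands 8 mm above its floor). The point is the centre of its floor; z up. The jar stands upright on this floor. (A similar green holder stays empty.)
- carousel (a joint): Angle (rad) of the carousel, a grey disc of 118 mm radius on a fixed black base in front of the white analyser box. 0: red pocket exactly at the white pointer on the base's black tongue; grows counter-clockwise seen from above; range -1.6 to 1.6. Starts at 0.6 to 1.3, so it is turned clockwise. Stays where it is left (friction about 0.12 N m).
- carousel_grip (a point): Centre of the carousel's handle, on the turning axis, 88 mm above the bench: a dark steel bar 56 mm long (x), 14 mm wide (y), its top 18 mm above and underside 22 mm below this point, on a post of 24 mm diameter. The axes turn with the carousel; the red pocket lies towards -x. Pocket rims are 48 mm below. The analyser's box, 130 mm tall, begins 140 mm from the axis, opposite the pointer.
- red_pocket_floor (a point): Centre of the floor of the carousel's only red pocket (the three white ones stay empty): a shallow round cup, inside 60 mm, outside 66 mm diameter, its rim 8 mm above this floor. It lies 80 mm from the turning axis, 32 mm above the bench, and turns with the carousel; x points to the axis, z up. The jar stands upright on this floor.
- dropper_red_mid (a point): Tall slim white dropper bottle with a small pointed red cap: 34 mm diameter, 86 mm tall; not one of the sample jars, it is to stay where it stands. The point is its centre, 43 mm above its underside; z up.
- dropper_blue_mid (a point): Tall slim white dropper bottle with a small pointed blue cap: 34 mm diameter, 86 mm tall; not one of the sample jars, it is to stay where it stands. The point is its centre, 43 mm above its underside; z up.
Not all that is in view belongs to the job. What is shaped like the part that bears jar_blue_mid but purple is not meant. Leave any turquoise look-alike of the part that bears jar_red_mid alone.

How it is judged:
On the way, in this order (a step that is already met when the one before it is completed fails the run):
1. the carousel, with no jar in its red pocket yet, is turned until the red pocket is at the white pointer (within 0.15 rad) (value of joint carousel between -0.15 and 0.15 rad and distance between jar_red_mid and red_pocket_floor above 0.06 m), for 0.2 s.
2. the red-capped jar is set down in the red pocket, with the pocket at the pointer (value of joint carousel between -0.15 and 0.15 rad and horizontal distance between jar_red_mid and red_pocket_floor below 0.014 m and z of jar_red_mid in the frame of red_pocket_floor between 0.025 and 0.035 m and angle between jar_red_mid's own z axis and vertical below 0.12 rad and contact force between jar_red and the fingers below 0.1 N), for 0.2 s.
At the end, for the whole second after the job is handed in: Carousel within 0.15 rad of 0; each jar upright (within 0.12 rad) in its own place (red: red pocket, blue and yellow: holders of their colour), centre within 14 mm sideways of the place's centre and 25 to 35 mm above its floor; all released and at rest (all of step 2 and horizontal distance between jar_blue_mid and holder_blue_floor below 0.014 m and z of jar_blue_mid in the frame of holder_blue_floor between 0.025 and 0.035 m and angle between each of jar_blue_mid, jar_yellow_mid's own z axis and vertical below 0.12 rad and horizontal distance between jar_yellow_mid and holder_yellow_floor below 0.014 m and z of jar_yellow_mid in the frame of holder_yellow_floor between 0.025 and 0.035 m and linear speed of each of jar_red, jar_blue, jar_yellow below 0.02 m/s and contact force between each of jar_blue, jar_yellow and the fingers below 0.1 N); the robot touches nothing.
It fails at once if the tall dropper bottle with the red cap is moved by more than 30 mm or tipped (distance of dropper_red_mid from where it was at the start of the episode above 0.03 m or angle between dropper_red_mid's own z axis and vertical above 0.6 rad).
It fails at once if the tall dropper bottle with the blue cap is moved by more than 30 mm or tipped (distance of dropper_blue_mid from where it was at the start of the episode above 0.03 m or angle between dropper_blue_mid's own z axis and vertical above 0.6 rad).
It also fails if it takes over 96 s, if anything falls off the work surface, if the arm or the gripper's body presses on something with over 40 N, if the wrist force passes 120 N, or if a joint passes its speed limit or range.

### The arm

A 7-joint arm with a two-finger parallel gripper is mounted at the origin on the work surface. World frame = base frame: x ahead of the robot, y to its left, z up, the work surface at z = 0. Lengths are in m, angles in rad, forces in N, time in s.
With the tool pointing down it reaches from about 0.4 to 0.9 m from the base axis. Payload 5.5 kg.
Tool frame: the origin (TCP) lies at the centre of the arm's flange, where the gripper is bolted on; the fingertips stand 173 mm ahead of it and the grasp point (between the pads) lies 155 mm ahead of it (bot.grip_depth is the distance from the TCP to the grasp point, in m); z points along the fingers, x is the direction in which the jaws open and shut, and the axes are right-handed (so a half turn about z gives the same grasp; the last joint's range is limited). The gripper opens to 85 mm and grips with 20 to 120 N. Pads are 22 mm wide; open, the fingers measure 114 mm over their backs; the gripper's body (76 mm by 85 mm) begins 54 mm behind the grasp point. The pads swing forward as they close: fully open they stand 13 mm farther back than shut.
Start: joints at [-0.983, 0.501, -0.427, 1.55, 0.221, 1.138, -0.21], TCP at [0.207, 0.616, 0.405] pointing down, gripper open.
Joint ranges: [-2.88, 2.88], [-0.31, 2.03], [-1.54, 1.56], [0.2, 2.42], [-1.41, 4.55], [0.19, 2.02], [-2.57, 2.57]. Speed limits (rad/s): [2.57, 2.57, 3.14, 3.14, 3.14, 3.14, 3.14].

### API

Orientations are given as a unit quaternion [w, x, y, z].
In Python, from plant import bot gives the robot as it stands.
- The arm moves only by the shell command python3 -m crank 'ROWS' [FORCE]. ROWS is JSON, a list of rows, each an object with "xyz": the shift along the tool's x, y, z in cm, a list of three; "rot": the turn, a rotation vector about the tool's x, y, z in degrees, a list of three; "claw": the opening, from 0 (shut) to 1 (fully open). In form: [{"xyz": [dx, dy, dz], "rot": [wx, wy, wz], "claw": claw}, ...]. A call has 1 to 8 rows; each row shifts and turns the commanded pose from where the row before left it, along the tool's axes as they then stand; what a row does not reach is not made up. A row lasts 1/8 s, in which the tool goes at most 62.5 mm and 10.7 degrees, less where a joint would pass 70% of its speed; a pose out of reach is approached as far as the arm can. A call with a gripper value outside its range is refused whole. The fingers move at their own pace and stop on an object; FORCE is the grip in N (left out, the last holds). Time passes only in rows, so rows that do not move let the fingers close. It gives the time, the measured TCP pose, the force and the opening at its end, in the units of the state.
- bot.sense(): the state, without advancing time (a new reading comes with each control period).
- bot.read_camera(name): name is "side" or "top" or "wrist"; returns a dict with "img" (400x640x3 uint8, blue, green, red), "K" (3x3 intrinsics, pixels), "rvec" (rotation vector, rad) and "tvec" (3), from world to camera coordinates, as OpenCV has them. Camera axes: x right, y down, z forward; pixel columns grow to the right and rows downward; lengths in m; the calibration is good to about 2 mm. A picture is of the moment at which its call begins. There is no depth.
- bot.job_done(): hands the job in, once; it reports no verdict.
The state is a dict: "time": time; "joints": joint angles; "qd": joint speeds; "joint_efforts": joint torques, N m; "tool_pos": TCP position; "orientation": TCP orientation; "ft_force": force on the tool from outside, world axes, zero at the start; "ft_torque": the same for the moment, N m; "gripper_width": finger opening in m.
Only numpy, scipy, OpenCV 4.12 (cv2) and the standard library are available. Lean on these libraries where they do the work, as an engineer would, in place of code of your own. Each camera call takes 0.05 s, during which the arm holds its last target.

## Working session

There is one attempt and no reset: what is moved stays moved. The work goes in short steps, Python scripts to look and compute and a shell command to move; the robot and the scene stay as the last step left them, time stands still between calls to the robot, and variables do not carry over. Pictures are saved under pics/ and viewed, and the job is handed in when it is done.

```bash
ls; mkdir -p pics; cat > h.py <<'E'
import numpy as np, cv2
from plant import bot
from scipy.spatial.transform import Rotation as R
def cam(n):
    c=bot.read_camera(n); c['Rm']=cv2.Rodrigues(np.array(c['rvec'],float))[0]; c['t']=np.array(c['tvec'],float).ravel(); c['K']=np.array(c['K'],float); return c
def ray(c,u,v,z):
    d=c['Rm'].T@np.linalg.inv(c['K'])@np.array([u,v,1.]); o=-c['Rm'].T@c['t']
    return o+d*(z-o[2])/d[2]
def proj(c,p):
    q=c['K']@(c['Rm']@np.array(p,float)+c['t']); return q[:2]/q[2]
E
python3 - <<'E'
from h import *
s=bot.sense(); print({k:np.round(v,3) for k,v in s.items()})
for n in ['side','top','wrist']:
    c=cam(n); cv2.imwrite(f'pics/{n}0.png',c['img']); print(n,np.round(-c['Rm'].T@c['t'],3),c['K'][0,0])
E
```

```text
pics
{'time': np.float64(0.0), 'joints': array([-0.983,  0.502, -0.427,  1.551,  0.221,  1.138, -0.21 ]), 'qd': array([-0.001,  0.   , -0.   , -0.001, -0.002,  0.   ,  0.   ]), 'joint_efforts': array([ 1.0000e-03, -5.6953e+01, -5.8170e+00, -2.8094e+01,  1.1000e-02,
        1.2000e-02,  0.0000e+00]), 'tool_pos': array([0.207, 0.616, 0.404]), 'orientation': array([ 0.001,  0.812,  0.583, -0.001]), 'ft_force': array([-1.367,  0.421,  1.111]), 'ft_torque': array([ 0.016, -0.049,  0.016]), 'gripper_width': np.float64(0.085)}
side [-0.06  -0.611  0.813] 461.64128070563663
top [ 0.406 -0.001  0.947] 364.6332716348499
wrist [0.126 0.642 0.373] 309.67356919852983
```

View pics/top0.png

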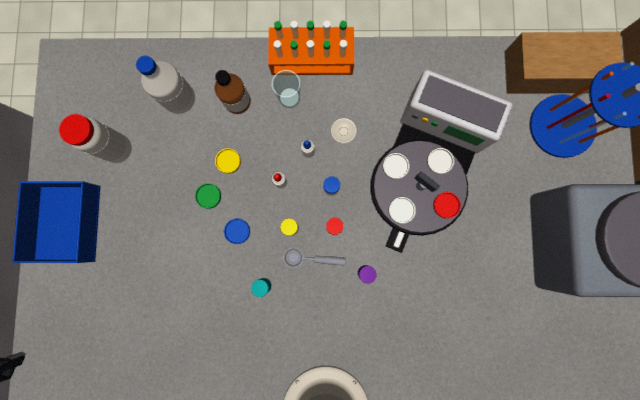

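View pics/side0.png

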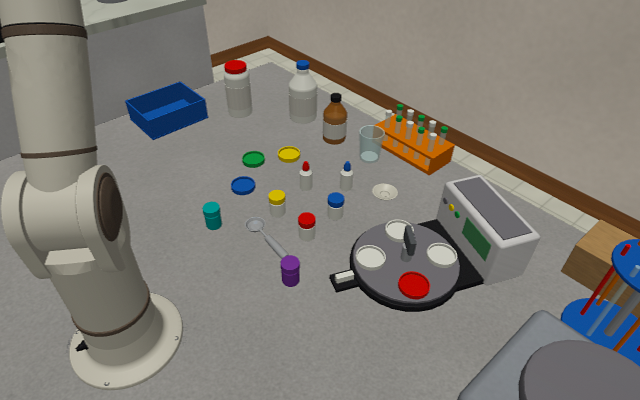

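View pics/wrist0.png

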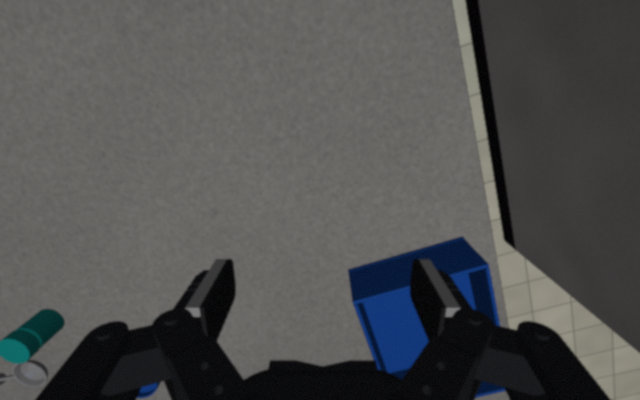

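Top view: the robot is at the bottom, image up is +x and image left is +y. Sample jars with wide flat caps are yellow (289,227), red (335,226) and blue (332,185). Droppers with pointed caps are red (279,180) and blue (307,147). Holders are yellow (228,161), blue (237,231) and green (208,196). The turquoise (260,288) and purple (367,274) jars are look-alikes to leave alone. The carousel is near (420,187), with its red pocket at (446,205) and the pointer at (398,240).

```bash
python3 - <<'E'
from h import *
ct=cam('top'); cs=cam('side')
def blobs(c,col):
    h=cv2.cvtColor(c['img'],cv2.COLOR_BGR2HSV)
    if col=='red': m=cv2.inRange(h,(0,150,80),(6,255,255))|cv2.inRange(h,(174,150,80),(180,255,255))
    if col=='blue': m=cv2.inRange(h,(102,130,60),(122,255,255))
    if col=='yellow': m=cv2.inRange(h,(22,150,100),(34,255,255))
    out=[]
    for k in cv2.findContours(m,cv2.RETR_EXTERNAL,cv2.CHAIN_APPROX_NONE)[0]:
        a=cv2.contourArea(k)
        if a>20:
            (u,v),r=cv2.minEnclosingCircle(k); M=cv2.moments(k); out.append((round(M['m10']/M['m00'],1),round(M['m01']/M['m00'],1),int(a),round(r,1)))
    return out
for col in ['red','blue','yellow']:
    print('TOP',col)
    for b in blobs(ct,col):
        print(b,[ (z,np.round(ray(ct,b[0],b[1],z)[:2],4).tolist()) for z in (0.014,.04,.06)])
    print('SIDE',col)
    for b in blobs(cs,col):
        print(b,[ (z,np.round(ray(cs,b[0],b[1],z)[:2],4).tolist()) for z in (0.014,.04,.052)])
# carousel region crop
im=ct['img'][120:270,340:520]; cv2.imwrite('pics/car.png',cv2.resize(im,None,fx=4,fy=4,interpolation=cv2.INTER_CUBIC))
im=ct['img'][130:250,190:350]; cv2.imwrite('pics/jars.png',cv2.resize(im,None,fx=5,fy=5,interpolation=cv2.INTER_CUBIC)[:600])
E
```

```text
TOP red
(334.3, 225.8, 201, 8.4) [(0.014, [0.4548, -0.0222]), (0.04, [0.4535, -0.0216]), (0.06, [0.4524, -0.0212])]
(446.9, 204.7, 527, 13.7) [(0.014, [0.5103, -0.3102]), (0.04, [0.5074, -0.3016]), (0.06, [0.5052, -0.295])]
(277.1, 176.9, 32, 3.6) [(0.014, [0.5813, 0.1268]), (0.04, [0.5764, 0.1232]), (0.06, [0.5726, 0.1204])]
(74.5, 128.9, 717, 16.0) [(0.014, [0.7095, 0.6701]), (0.04, [0.701, 0.6514]), (0.06, [0.6945, 0.637])]
SIDE red
(413.6, 284.7, 658, 16.1) [(0.014, [0.521, -0.2937]), (0.04, [0.5021, -0.304]), (0.052, [0.4933, -0.3088])]
(598.4, 288.5, 191, 29.0) [(0.014, [0.8124, -0.5597]), (0.04, [0.784, -0.5613]), (0.052, [0.7709, -0.5621])]
(625.0, 249.4, 39, 6.3) [(0.014, [0.9727, -0.5499]), (0.04, [0.9391, -0.5519]), (0.052, [0.9236, -0.5528])]
(306.2, 220.1, 207, 8.7) [(0.014, [0.4764, 0.009]), (0.04, [0.4589, -0.0112]), (0.052, [0.4509, -0.0205])]
(305.5, 165.9, 39, 4.8) [(0.014, [0.6187, 0.1765]), (0.04, [0.5966, 0.1509]), (0.052, [0.5864, 0.139])]
(234.9, 66.5, 232, 10.6) [(0.014, [0.8217, 0.8261]), (0.04, [0.7931, 0.7794]), (0.052, [0.7798, 0.7578])]
TOP blue
(236.4, 2
[... 1559 characters left out ...]
4529, 0.6688]), (0.052, [0.4449, 0.6489])]
(302.4, 64.5, 89, 6.3) [(0.014, [1.0289, 0.6698]), (0.04, [0.9934, 0.6282]), (0.052, [0.9771, 0.6089])]
TOP yellow
(288.8, 226.6, 209, 8.7) [(0.014, [0.4522, 0.0944]), (0.04, [0.4509, 0.0917]), (0.06, [0.4499, 0.0896])]
(227.4, 160.4, 471, 12.7) [(0.014, [0.6248, 0.2581]), (0.04, [0.6187, 0.2508]), (0.06, [0.614, 0.2453])]
SIDE yellow
(450.9, 207.2, 20, 3.2) [(0.014, [0.7868, -0.1975]), (0.04, [0.7593, -0.2109]), (0.052, [0.7466, -0.2171])]
(276.4, 196.9, 184, 8.4) [(0.014, [0.4743, 0.1258]), (0.04, [0.4569, 0.1019]), (0.052, [0.4489, 0.0908])]
(288.5, 153.9, 274, 10.9) [(0.014, [0.6187, 0.2525]), (0.04, [0.5966, 0.2244]), (0.052, [0.5864, 0.2114])]
```

View pics/car.png

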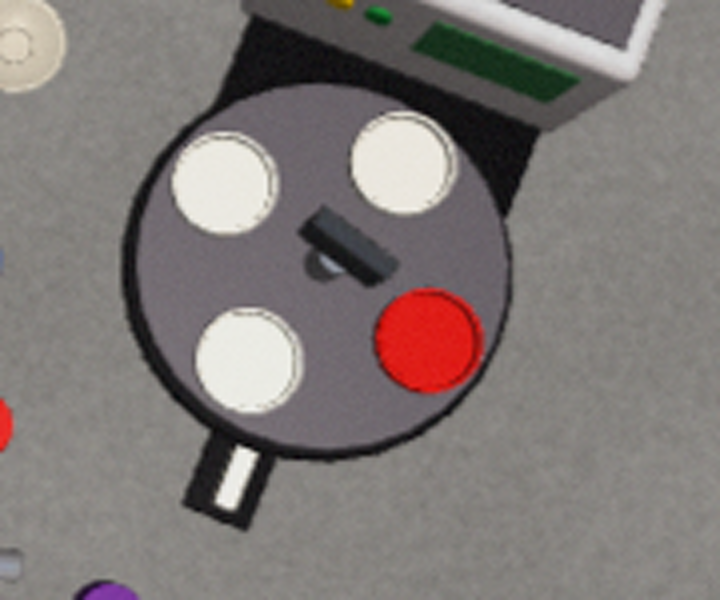

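View pics/jars.png

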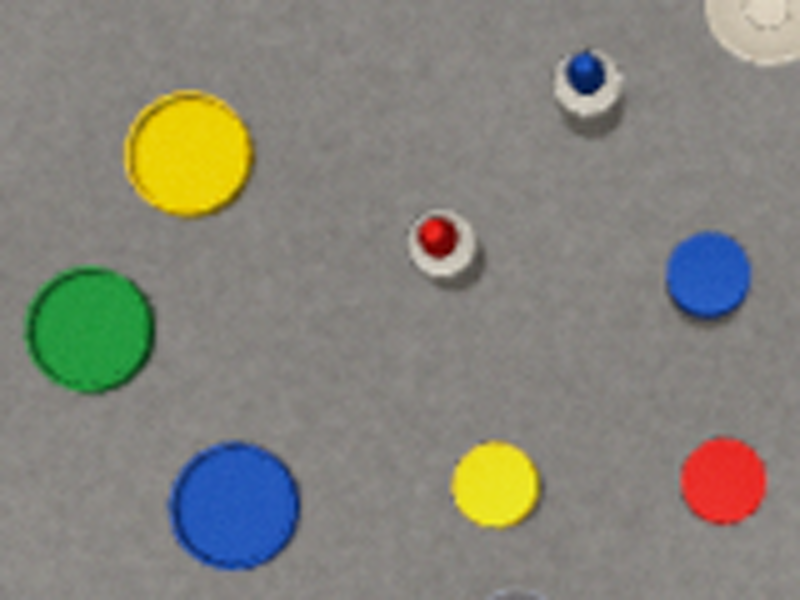

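The enlarged crops confirm it: the wide flat caps are the jars, the pointed ones are the droppers. The carousel pocket centres in the crop are at (225,182), (403,162), (429,340 red) and (248,360).

```bash
python3 - <<'E'
from h import *
ct=cam('top')
P=lambda u,v,z: ray(ct,340+(u+.5)/4-.5,120+(v+.5)/4-.5,z)
pk=[P(u,v,.04) for u,v in [(225,182),(403,162),(429,340),(248,360)]]
ax=np.mean(pk,0); print('axis',ax, [np.linalg.norm(p-ax) for p in pk])
h=P(349,246,.106); print('handle top',h)
m=cv2.inRange(ct['img'],(200,200,200),(255,255,255))[225:255,388:412]
M=cv2.moments(m,True); u,v=M['m10']/M['m00']+388,M['m01']/M['m00']+225
for z in (.01,.02,.03):
    w=ray(ct,u,v,z); d=w-ax; print('pointer',u,v,w,np.linalg.norm(d[:2]),np.degrees(np.arctan2(d[1],d[0])))
d=pk[2]-ax; print('red',np.degrees(np.arctan2(d[1],d[0])))
a=P(318,225,.106)-P(382,270,.106); print('bar dir',np.degrees(np.arctan2(a[1],a[0])))
s=bot.sense(); q=np.array(s['orientation']); print('tool\n',R.from_quat(q[[1,2,3,0]]).as_matrix().round(3))
E
```

```text
axis [ 0.55748679 -0.23901291  0.04      ] [np.float64(0.07985193350602453), np.float64(0.08017783866182017), np.float64(0.08003356910372293), np.float64(0.0802654696978233)]
handle top [ 0.55500362 -0.23514731  0.106     ]
pointer 398.469696969697 239.07575757575756 [ 0.42196834 -0.18602633  0.01      ] 0.14550885670023855 158.6449146679265
pointer 398.469696969697 239.07575757575756 [ 0.42179935 -0.18405573  0.02      ] 0.14639457408026688 157.95068262150846
pointer 398.469696969697 239.07575757575756 [ 0.42163037 -0.18208513  0.03      ] 0.14730152376836023 157.2648998205273
red -128.58124637049394
bar dir 54.03999482806045
tool
 [[ 0.319  0.948 -0.   ]
 [ 0.948 -0.319 -0.001]
 [-0.001 -0.    -1.   ]]
```

Measured positions: the axis is at (0.5575,-0.239), and the pocket radius comes out at 80 mm, which matches the description. The carousel angle is about 73° (1.28 rad). Moving above the handle now.

```bash
cat > goal.py <<'E'
import sys
from h import *
# usage: goal.py x y z(TCP) heading_deg
x,y,z,hd=map(float,sys.argv[1:5]); s=bot.sense(); q=np.array(s['orientation']); T=R.from_quat(q[[1,2,3,0]])
a=np.radians(hd); G=np.array([[np.cos(a),np.sin(a),0],[np.sin(a),-np.cos(a),0],[0,0,-1]])
print('t',s['time'],'pos',np.round(s['tool_pos'],4),'w',round(float(s['gripper_width']),4),'F',np.round(s['ft_force'],1),'j7',round(float(s['joints'][6]),2))
print('shift cm',np.round(T.inv().apply(np.array([x,y,z])-s['tool_pos'])*100,2),'rot deg',np.round((T.inv()*R.from_matrix(G)).as_rotvec(degrees=True),2))
E
python3 -m crank '[{"xyz":[-4.37,3.78,0],"rot":[0,0,0],"claw":1},{"xyz":[-4.37,3.78,0],"rot":[0,0,0],"claw":1},{"xyz":[-4.37,3.78,0],"rot":[0,0,0],"claw":1},{"xyz":[-4.37,3.78,0],"rot":[0,0,0],"claw":1},{"xyz":[-4.37,3.78,0],"rot":[0,0,0],"claw":1},{"xyz":[-4.37,3.78,0],"rot":[0,0,0],"claw":1},{"xyz":[-4.37,3.78,0],"rot":[0,0,0],"claw":1},{"xyz":[-4.37,3.78,0],"rot":[0,0,0],"claw":1}]'
python3 goal.py 0.5575 -0.239 0.404 -38.6
```

```text
time: 1.3
tool_pos: [0.3828, 0.1864, 0.4051]
orientation: [0.0, 0.812, 0.584, 0.001]
ft_force: [0.9, 0.5, 0.9]
gripper_width: 0.0852
t 1.3 pos [0.3828 0.1864 0.4051] w 0.0852 F [0.9 0.5 0.9] j7 0.71
shift cm [-34.75  30.12   0.11] rot deg [-1.0e-02 -8.0e-02  1.1e+02]
```

```bash
python3 -m crank '[{"xyz":[-4.34,3.77,0],"rot":[0,0,0],"claw":1},{"xyz":[-4.34,3.77,0],"rot":[0,0,0],"claw":1},{"xyz":[-4.34,3.77,0],"rot":[0,0,0],"claw":1},{"xyz":[-4.34,3.77,0],"rot":[0,0,0],"claw":1},{"xyz":[-4.34,3.77,0],"rot":[0,0,0],"claw":1},{"xyz":[-4.34,3.77,0],"rot":[0,0,0],"claw":1},{"xyz":[-4.34,3.77,0],"rot":[0,0,0],"claw":1},{"xyz":[-4.34,3.77,0],"rot":[0,0,0],"claw":1}]'
python3 -m crank '[{"xyz":[0,0,0],"rot":[0,0,10],"claw":1},{"xyz":[0,0,0],"rot":[0,0,10],"claw":1},{"xyz":[0,0,0],"rot":[0,0,10],"claw":1},{"xyz":[0,0,0],"rot":[0,0,10],"claw":1},{"xyz":[0,0,0],"rot":[0,0,10],"claw":1},{"xyz":[0,0,0],"rot":[0,0,10],"claw":1},{"xyz":[0,0,0],"rot":[0,0,10],"claw":1},{"xyz":[0,0,0],"rot":[0,0,10],"claw":1}]'
python3 -m crank '[{"xyz":[0,0,0],"rot":[0,0,10],"claw":1},{"xyz":[0,0,0],"rot":[0,0,10],"claw":1},{"xyz":[0,0,0],"rot":[0,0,10],"claw":1},{"xyz":[0,0,0],"rot":[0,0,0],"claw":1}]'
python3 goal.py 0.5575 -0.239 0.243 -38.6
python3 - <<'E'
from h import *
cv2.imwrite('pics/w1.png',cam('wrist')['img'])
E
```

```text
time: 2.3
tool_pos: [0.5581, -0.2386, 0.4048]
orientation: [0.0, 0.812, 0.584, 0.0]
ft_force: [0.2, 0.5, -0.1]
gripper_width: 0.0853
time: 3.3
tool_pos: [0.5575, -0.2369, 0.4046]
orientation: [-0.0, 0.997, -0.078, -0.0]
ft_force: [-0.1, 0.2, -1.2]
gripper_width: 0.0852
time: 3.8
tool_pos: [0.5576, -0.2367, 0.4046]
orientation: [0.0, 0.944, -0.33, -0.0]
ft_force: [0.2, 0.2, 0.1]
gripper_width: 0.0854
t 3.8 pos [ 0.5576 -0.2367  0.4046] w 0.0854 F [0.2 0.2 0.1] j7 -0.13
shift cm [ 0.14  0.18 16.16] rot deg [0.01 0.01 0.11]
```

View pics/w1.png

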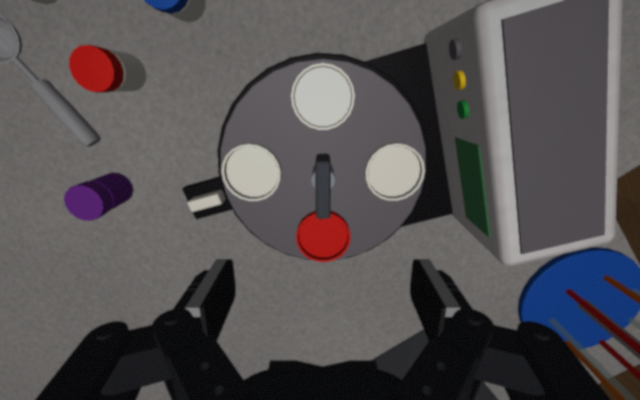

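The wrist view shows the bar vertical between the fingers at (322,185), with the red pocket at its lower end and nothing in the descent path. Descending and closing.

```bash
python3 -m crank '[{"xyz":[0.14,0.18,4],"rot":[0,0,0],"claw":1},{"xyz":[0,0,4],"rot":[0,0,0],"claw":1},{"xyz":[0,0,4],"rot":[0,0,0],"claw":1},{"xyz":[0,0,2.5],"rot":[0,0,0],"claw":1},{"xyz":[0,0,1.3],"rot":[0,0,0],"claw":1},{"xyz":[0,0,0],"rot":[0,0,0],"claw":1}]' 40
python3 goal.py 0.5575 -0.239 0.243 -38.6
python3 -m crank '[{"xyz":[0,0,0],"rot":[0,0,0],"claw":0},{"xyz":[0,0,0],"rot":[0,0,0],"claw":0},{"xyz":[0,0,0],"rot":[0,0,0],"claw":0},{"xyz":[0,0,0],"rot":[0,0,0],"claw":0},{"xyz":[0,0,0],"rot":[0,0,0],"claw":0},{"xyz":[0,0,0],"rot":[0,0,0],"claw":0}]' 40
python3 goal.py 0.5575 -0.239 0.243 -111.8
```

```text
time: 4.6
tool_pos: [0.5573, -0.2393, 0.2462]
orientation: [-0.0, 0.944, -0.33, -0.001]
ft_force: [0.2, -0.1, 0.8]
gripper_width: 0.0851
t 4.6 pos [ 0.5573 -0.2393  0.2462] w 0.0851 F [ 0.2 -0.1  0.8] j7 -0.03
shift cm [-0.   -0.04  0.32] rot deg [0.02 0.07 0.07]
time: 5.35
tool_pos: [0.5569, -0.2387, 0.2472]
orientation: [-0.001, 0.944, -0.33, -0.001]
ft_force: [-4.5, 2.1, 6.4]
gripper_width: 0.014
t 5.35 pos [ 0.5569 -0.2387  0.2472] w 0.014 F [-4.5  2.1  6.4] j7 -0.03
shift cm [ 0.06 -0.02  0.42] rot deg [7.000e-02 1.300e-01 7.323e+01]
```

Gripped: the width is 14 mm, as the bar should be. Turning clockwise.

```bash
python3 -m crank '[{"xyz":[0,0,0],"rot":[0,0,6],"claw":0},{"xyz":[0,0,0],"rot":[0,0,7],"claw":0},{"xyz":[0,0,0],"rot":[0,0,7],"claw":0},{"xyz":[0,0,0],"rot":[0,0,7],"claw":0},{"xyz":[0,0,0],"rot":[0,0,7],"claw":0},{"xyz":[0,0,0],"rot":[0,0,7],"claw":0},{"xyz":[0,0,0],"rot":[0,0,7],"claw":0},{"xyz":[0,0,0],"rot":[0,0,7],"claw":0}]'
python3 -m crank '[{"xyz":[0,0,0],"rot":[0,0,7],"claw":0},{"xyz":[0,0,0],"rot":[0,0,6],"claw":0},{"xyz":[0,0,0],"rot":[0,0,5.2],"claw":0},{"xyz":[0,0,0],"rot":[0,0,0],"claw":0},{"xyz":[0,0,0],"rot":[0,0,0],"claw":0}]'
python3 goal.py 0.5575 -0.239 0.243 -111.8
python3 - <<'E'
from h import *
c=cam('top');cv2.imwrite('pics/t2.png',cv2.resize(c['img'][120:270,320:520],None,fx=4,fy=4,interpolation=cv2.INTER_CUBIC))
E
```

```text
time: 6.35
tool_pos: [0.557, -0.2391, 0.2472]
orientation: [0.0, -0.683, 0.73, 0.001]
ft_force: [-3.7, 1.3, 5.1]
gripper_width: 0.0136
time: 6.98
tool_pos: [0.557, -0.2393, 0.2472]
orientation: [-0.0, -0.56, 0.828, 0.001]
ft_force: [-3.5, 1.5, 5.2]
gripper_width: 0.0135
t 6.975 pos [ 0.557  -0.2393  0.2472] w 0.0135 F [-3.5  1.5  5.2] j7 -1.1
shift cm [-0.05 -0.04  0.42] rot deg [ 0.07  0.03 -0.03]
```

View pics/t2.png

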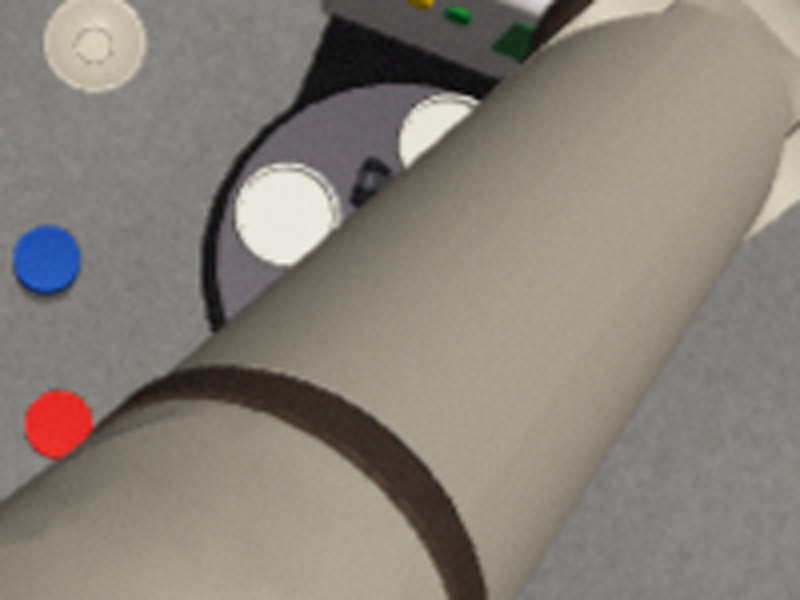

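The arm hides the pocket from the top camera, so I'll release, rise and check from the wrist.

```bash
python3 -m crank '[{"xyz":[0,0,0],"rot":[0,0,0],"claw":1},{"xyz":[0,0,0],"rot":[0,0,0],"claw":1},{"xyz":[0,0,0],"rot":[0,0,0],"claw":1},{"xyz":[0,0,0],"rot":[0,0,0],"claw":1},{"xyz":[0,0,-4],"rot":[0,0,0],"claw":1},{"xyz":[0,0,-5],"rot":[0,0,0],"claw":1},{"xyz":[0,0,-5],"rot":[0,0,0],"claw":1},{"xyz":[0,0,0],"rot":[0,0,0],"claw":1}]'
python3 - <<'E'
from h import *
w=cam('wrist');cv2.imwrite('pics/w3.png',w['img'])
s=cam('side');cv2.imwrite('pics/s3.png',s['img'])
for c in (w,s):
    h=cv2.cvtColor(c['img'],cv2.COLOR_BGR2HSV); m=cv2.inRange(h,(0,150,80),(6,255,255))|cv2.inRange(h,(174,150,80),(180,255,255))
    for k in cv2.findContours(m,0,1)[0]:
        if cv2.contourArea(k)>300:
            M=cv2.moments(k); p=ray(c,M['m10']/M['m00'],M['m01']/M['m00'],.038); d=p-[.5575,-.239,0]
            print(M['m10']/M['m00'],M['m01']/M['m00'],p,np.hypot(*d[:2]),np.degrees(np.arctan2(d[1],d[0])))
E
python3 goal.py 0.4525 -0.0213 0.39 -38.6
```

```text
time: 8.02
tool_pos: [0.5585, -0.2407, 0.3911]
orientation: [0.002, -0.56, 0.828, -0.003]
ft_force: [0.2, -0.0, -0.9]
gripper_width: 0.0852
321.8297373358349 245.69097873671043 [ 0.4798507  -0.20902403  0.038     ] 0.08323444138309241 158.89126963489687
373.22783005417733 265.1303108069575 [ 0.47872944 -0.21145219  0.038     ] 0.08344867972146157 160.72413831492187
t 8.125 pos [ 0.5575 -0.2392  0.3869] w 0.0856 F [-0.2  0.4 -1.1] j7 -1.21
shift cm [-16.33  17.83  -0.31] rot deg [-7.000e-02  1.000e-02 -7.319e+01]
```

View pics/w3.png

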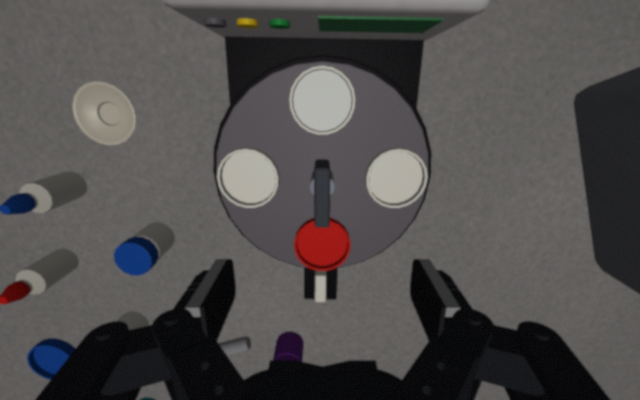

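View pics/s3.png

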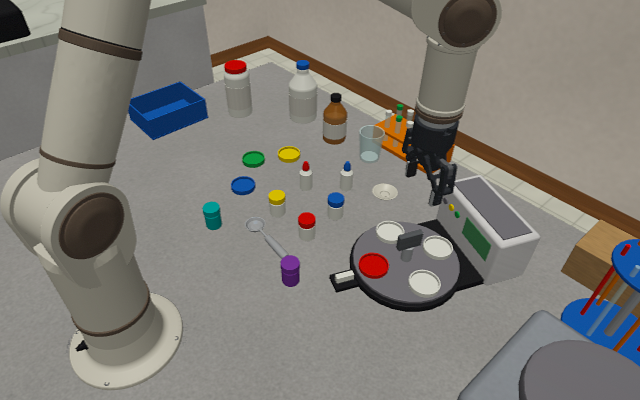

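The wrist view shows the red pocket (322,245) exactly in line with the bar and pointer (320,287), so the carousel is set to within about 1–2°. Pocket centre is (0.483,-0.210). Next is the red jar, keeping this heading: the jaws then stay crosswise to the bar when placing, and the nearest jars clear.

```bash
python3 goal.py 0.4525 -0.0213 0.33 -111.8; python3 - <<'E'
from h import *
# refine jar positions top view, current (red jar visible?)
c=cam('side')
for n,p in dict(red=(.4525,-.0213,.06),blue=(.5535,-.0136,.06),yellow=(.45,.0896,.06)).items(): print(n,proj(c,p))
E
```

```text
t 8.125 pos [ 0.5575 -0.2392  0.3869] w 0.0856 F [-0.2  0.4 -1.1] j7 -1.21
shift cm [-16.33  17.84   5.69] rot deg [-0.05  0.04  0.01]
red [306.9453398  217.51893412]
blue [335.83450066 197.26479231]
yellow [276.90685407 194.52841584]
```

```bash
python3 -m crank '[{"xyz":[-3,3.3,0],"rot":[0,0,0],"claw":1},{"xyz":[-4,4.4,0],"rot":[0,0,0],"claw":1},{"xyz":[-4,4.4,1],"rot":[0,0,0],"claw":1},{"xyz":[-3.3,3.6,2],"rot":[0,0,0],"claw":1},{"xyz":[-2,2.14,2.7],"rot":[0,0,0],"claw":1},{"xyz":[0,0,0],"rot":[0,0,0],"claw":1},{"xyz":[0,0,0],"rot":[0,0,0],"claw":1}]'
python3 goal.py 0.4525 -0.0213 0.193 -111.8
python3 - <<'E'
from h import *
w=cam('wrist')
for z in (0.06,):
  p=proj(w,(.4525,-.0213,z)); print(p)
cv2.circle(w['img'],tuple(int(round(v)) for v in p),3,(0,255,0),-1)
cv2.imwrite('pics/w4.png',w['img'])
E
```

```text
time: 9.05
tool_pos: [0.4525, -0.0223, 0.3294]
orientation: [-0.001, -0.56, 0.828, -0.0]
ft_force: [0.5, -0.6, -0.1]
gripper_width: 0.0855
t 9.05 pos [ 0.4525 -0.0223  0.3294] w 0.0855 F [ 0.5 -0.6 -0.1] j7 -1.62
shift cm [-0.11  0.03 13.64] rot deg [ 0.01 -0.08 -0.03]
[320.10960573 198.53108736]
```

View pics/w4.png

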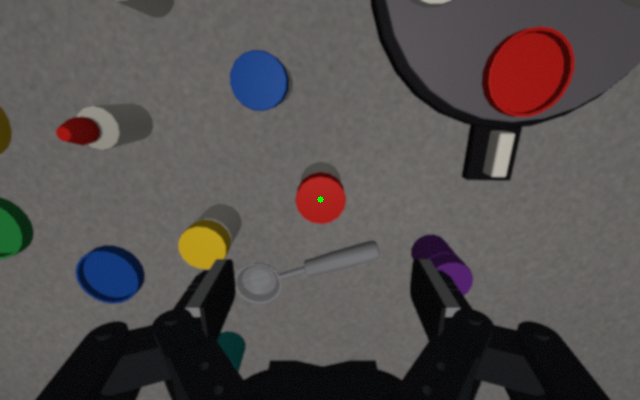

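The predicted cap centre (320,199) falls right on the red cap and nothing stands in the way. Descending and gripping.

```bash
python3 -m crank '[{"xyz":[-0.1,0,3],"rot":[0,0,0],"claw":1},{"xyz":[0,0,4],"rot":[0,0,0],"claw":1},{"xyz":[0,0,4],"rot":[0,0,0],"claw":1},{"xyz":[0,0,2.6],"rot":[0,0,0],"claw":1},{"xyz":[0,0,0],"rot":[0,0,0],"claw":1}]' 25
python3 -m crank '[{"xyz":[0,0,0],"rot":[0,0,0],"claw":0},{"xyz":[0,0,0],"rot":[0,0,0],"claw":0},{"xyz":[0,0,0],"rot":[0,0,0],"claw":0},{"xyz":[0,0,0],"rot":[0,0,0],"claw":0},{"xyz":[0,0,0],"rot":[0,0,0],"claw":0}]' 25
python3 goal.py 0.4831 -0.2097 0.227 -111.8
```

```text
time: 9.72
tool_pos: [0.4525, -0.0222, 0.1927]
orientation: [-0.001, -0.56, 0.829, 0.0]
ft_force: [-0.2, -0.3, -0.1]
gripper_width: 0.0855
time: 10.35
tool_pos: [0.4535, -0.0208, 0.1948]
orientation: [0.001, -0.561, 0.828, -0.0]
ft_force: [-0.6, -0.6, 7.4]
gripper_width: 0.0411
t 10.35 pos [ 0.4535 -0.0208  0.1948] w 0.0411 F [-0.6 -0.6  7.4] j7 -1.36
shift cm [16.43 -9.77 -3.22] rot deg [-0.11  0.08 -0.  ]
```

```bash
python3 -m crank '[{"xyz":[0,0,-2],"rot":[0,0,0],"claw":0},{"xyz":[0,0,-4],"rot":[0,0,0],"claw":0},{"xyz":[0,0,-4],"rot":[0,0,0],"claw":0},{"xyz":[0,0,-2],"rot":[0,0,0],"claw":0},{"xyz":[3,-1.8,0],"rot":[0,0,0],"claw":0},{"xyz":[4,-2.4,0],"rot":[0,0,0],"claw":0},{"xyz":[4,-2.4,0],"rot":[0,0,0],"claw":0},{"xyz":[3.4,-2,0],"rot":[0,0,0],"claw":0}]'
python3 -m crank '[{"xyz":[2,-1.2,0],"rot":[0,0,0],"claw":0},{"xyz":[0,0,0],"rot":[0,0,0],"claw":0},{"xyz":[0,0,0],"rot":[0,0,0],"claw":0}]'
python3 goal.py 0.4831 -0.2097 0.227 -111.8
python3 - <<'E'
from h import *
cv2.imwrite('pics/w5.png',cam('wrist')['img']);cv2.imwrite('pics/s5.png',cam('side')['img'][150:350,200:520])
E
```

```text
time: 11.35
tool_pos: [0.4791, -0.1879, 0.3141]
orientation: [0.0, -0.561, 0.828, -0.0]
ft_force: [-0.7, 0.6, -1.2]
gripper_width: 0.0414
time: 11.72
tool_pos: [0.4826, -0.2085, 0.3135]
orientation: [0.0, -0.561, 0.828, 0.001]
ft_force: [-0.3, 0.4, -0.7]
gripper_width: 0.0415
t 11.725 pos [ 0.4826 -0.2085  0.3135] w 0.0415 F [-0.3  0.4 -0.7] j7 -1.16
shift cm [ 0.11 -0.1   8.65] rot deg [0.05 0.05 0.03]
```

View pics/w5.png

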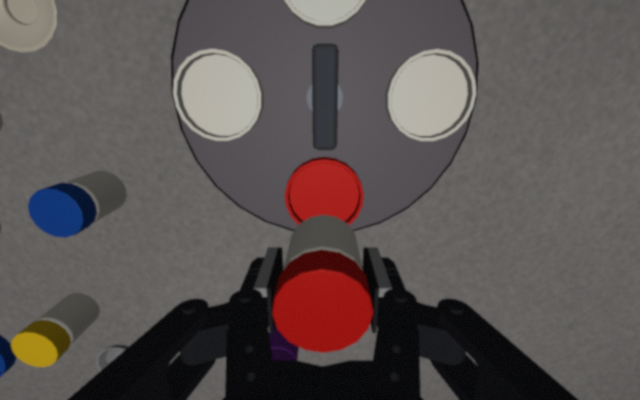

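View pics/s5.png

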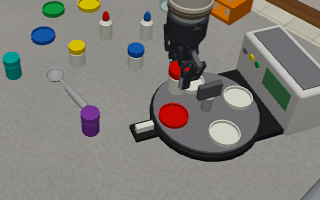

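The jar is held upright and centred at (322,300), and the pocket at (324,192) lies in line with it. Lowering, the last part slowly.

```bash
python3 -m crank '[{"xyz":[0.1,-0.1,2],"rot":[0,0,0],"claw":0},{"xyz":[0,0,2.5],"rot":[0,0,0],"claw":0},{"xyz":[0,0,2],"rot":[0,0,0],"claw":0},{"xyz":[0,0,1.2],"rot":[0,0,0],"claw":0},{"xyz":[0,0,0.5],"rot":[0,0,0],"claw":0},{"xyz":[0,0,0],"rot":[0,0,0],"claw":0},{"xyz":[0,0,0],"rot":[0,0,0],"claw":0}]'
python3 goal.py 0.4831 -0.2097 0.227 -111.8
```

```text
time: 12.7
tool_pos: [0.4837, -0.211, 0.2323]
orientation: [0.0, -0.561, 0.828, -0.0]
ft_force: [0.2, 0.2, -1.4]
gripper_width: 0.0412
t 12.7 pos [ 0.4837 -0.211   0.2323] w 0.0412 F [ 0.2  0.2 -1.4] j7 -1.06
shift cm [-0.1   0.1   0.53] rot deg [-0.07  0.01 -0.01]
```

```bash
python3 -m crank '[{"xyz":[-0.1,0.1,0.2],"rot":[0,0,0],"claw":0},{"xyz":[0,0,0.2],"rot":[0,0,0],"claw":0},{"xyz":[0,0,0.1],"rot":[0,0,0],"claw":0},{"xyz":[0,0,0],"rot":[0,0,0],"claw":0}]'
python3 goal.py 0.4831 -0.2097 0.227 -111.8
python3 -m crank '[{"xyz":[0,0,0.1],"rot":[0,0,0],"claw":0},{"xyz":[0,0,0],"rot":[0,0,0],"claw":0}]'
```

```text
time: 13.2
tool_pos: [0.4829, -0.2094, 0.2269]
orientation: [0.0, -0.561, 0.828, 0.0]
ft_force: [-0.6, 0.0, 2.2]
gripper_width: 0.0412
t 13.2 pos [ 0.4829 -0.2094  0.2269] w 0.0412 F [-0.6  0.   2.2] j7 -1.05
shift cm [ 0.02 -0.03 -0.01] rot deg [-0.01  0.03 -0.  ]
time: 13.45
tool_pos: [0.483, -0.2097, 0.2268]
orientation: [0.001, -0.561, 0.828, 0.0]
ft_force: [-2.9, 2.8, 12.4]
gripper_width: 0.0414
```

Contact: 12 N upward. Releasing and rising.

```bash
python3 -m crank '[{"xyz":[0,0,-0.1],"rot":[0,0,0],"claw":0.6},{"xyz":[0,0,0],"rot":[0,0,0],"claw":0.8},{"xyz":[0,0,0],"rot":[0,0,0],"claw":1},{"xyz":[0,0,0],"rot":[0,0,0],"claw":1},{"xyz":[0,0,-3],"rot":[0,0,0],"claw":1},{"xyz":[0,0,-5],"rot":[0,0,0],"claw":1},{"xyz":[0,0,-5],"rot":[0,0,0],"claw":1},{"xyz":[0,0,0],"rot":[0,0,0],"claw":1}]'
python3 goal.py 0.5535 -0.0136 0.35 -111.8
python3 - <<'E'
from h import *
w=cam('wrist');s=cam('side')
cv2.imwrite('pics/w6.png',w['img'])
cv2.imwrite('pics/s6.png',cv2.resize(s['img'][170:320,300:500],None,fx=4,fy=4,interpolation=cv2.INTER_CUBIC))
for p in [(.4831,-.2097,.092)]: print(proj(w,p),proj(s,p))
E
```

```text
time: 14.45
tool_pos: [0.484, -0.2106, 0.3602]
orientation: [0.002, -0.561, 0.828, -0.003]
ft_force: [0.1, 0.4, -0.2]
gripper_width: 0.0855
t 14.45 pos [ 0.484  -0.2106  0.3602] w 0.0855 F [ 0.1  0.4 -0.2] j7 -1.21
shift cm [-20.87   0.88   1.04] rot deg [-0.4   0.07 -0.02]
[321.4803085  202.21636375] [376.51815964 246.90086566]
```

View pics/w6.png

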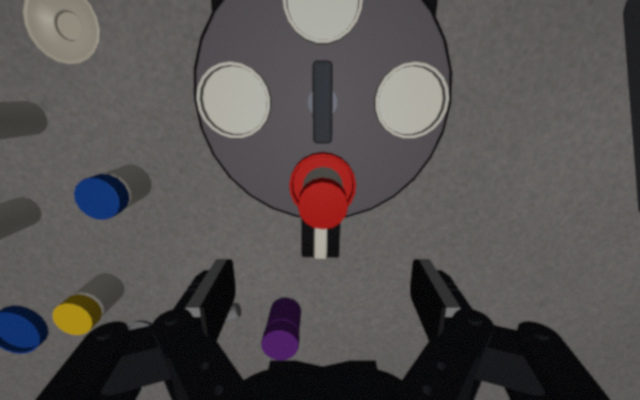

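View pics/s6.png

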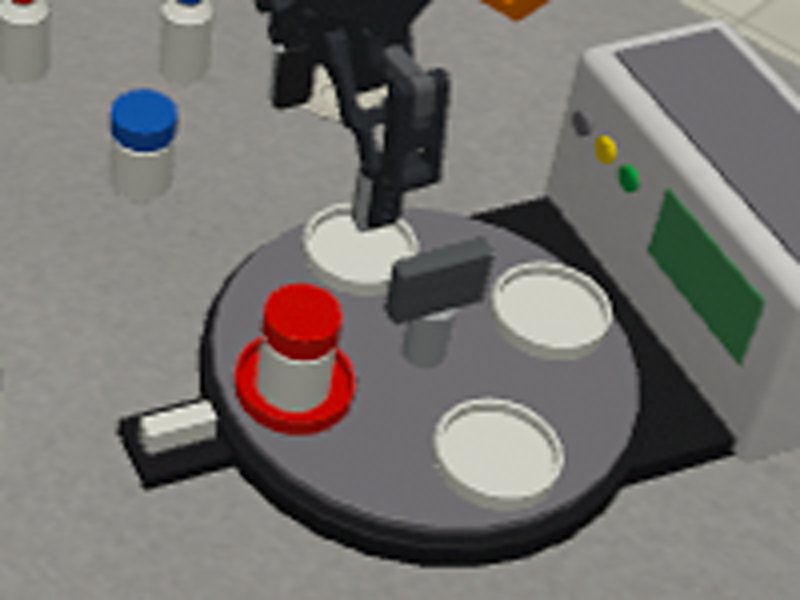

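The red jar stands upright and centred in the red pocket, with the carousel still in line with the pointer at (320,242). Next is the blue wide-capped jar.

```bash
python3 -m crank '[{"xyz":[-3,0.1,0],"rot":[-0.4,0,0],"claw":1},{"xyz":[-5,0.3,0],"rot":[0,0,0],"claw":1},{"xyz":[-5,0.2,0],"rot":[0,0,0],"claw":1},{"xyz":[-5,0.2,0],"rot":[0,0,0],"claw":1},{"xyz":[-2.87,0.1,1],"rot":[0,0,0],"claw":1},{"xyz":[0,0,0],"rot":[0,0,0],"claw":1},{"xyz":[0,0,0],"rot":[0,0,0],"claw":1}]'
python3 goal.py 0.5535 -0.0136 0.193 -111.8
python3 - <<'E'
from h import *
w=cam('wrist'); p=proj(w,(.5535,-.0136,.06)); print(p)
cv2.circle(w['img'],tuple(int(round(v)) for v in p),3,(0,255,0),-1)
cv2.imwrite('pics/w7.png',w['img'])
E
```

```text
time: 15.42
tool_pos: [0.5512, -0.0141, 0.3459]
orientation: [-0.003, -0.56, 0.829, 0.003]
ft_force: [-0.3, -0.3, 0.3]
gripper_width: 0.0855
t 15.425 pos [ 0.5512 -0.0141  0.3459] w 0.0855 F [-0.3 -0.3  0.3] j7 -1.58
shift cm [-0.17 -0.32 15.29] rot deg [ 0.46 -0.12 -0.13]
[319.38524606 187.23076264]
```

View pics/w7.png

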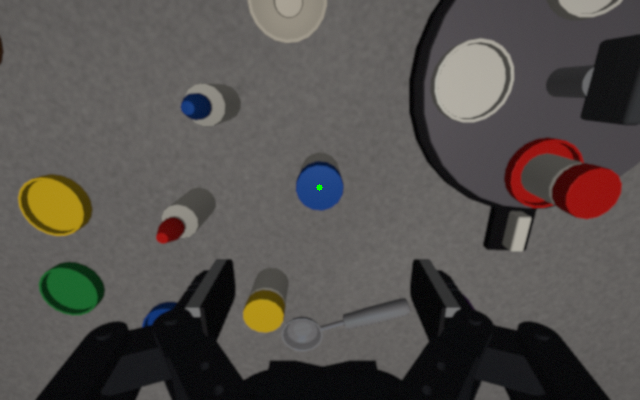

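The point (319,187) is on the wide blue cap, and the pointed blue dropper at (204,105) stays clear. Descending.

```bash
python3 -m crank '[{"xyz":[-0.1,-0.15,3.5],"rot":[0.4,0,0],"claw":1},{"xyz":[0,0,4],"rot":[0,0,0],"claw":1},{"xyz":[0,0,4],"rot":[0,0,0],"claw":1},{"xyz":[0,0,2.5],"rot":[0,0,0],"claw":1},{"xyz":[0,0,0],"rot":[0,0,0],"claw":1},{"xyz":[0,0,0],"rot":[0,0,0],"claw":1}]' 25
python3 goal.py 0.5535 -0.0136 0.193 -111.8
```

```text
time: 16.23
tool_pos: [0.5538, -0.0133, 0.2079]
orientation: [0.0, -0.56, 0.829, -0.001]
ft_force: [0.7, 0.6, 0.3]
gripper_width: 0.0855
t 16.225 pos [ 0.5538 -0.0133  0.2079] w 0.0855 F [0.7 0.6 0.3] j7 -1.43
shift cm [0.04 0.02 1.49] rot deg [-0.09  0.   -0.12]
```

```bash
python3 -m crank '[{"xyz":[0,0,1.4],"rot":[0,0,0],"claw":1},{"xyz":[0,0,0],"rot":[0,0,0],"claw":1},{"xyz":[0,0,0],"rot":[0,0,0],"claw":0},{"xyz":[0,0,0],"rot":[0,0,0],"claw":0},{"xyz":[0,0,0],"rot":[0,0,0],"claw":0},{"xyz":[0,0,0],"rot":[0,0,0],"claw":0},{"xyz":[0,0,0],"rot":[0,0,0],"claw":0},{"xyz":[0,0,0],"rot":[0,0,0],"claw":0}]' 25
python3 -m crank '[{"xyz":[0,0,-2],"rot":[0,0,0],"claw":0},{"xyz":[0,0,-4],"rot":[0,0,0],"claw":0},{"xyz":[0,0,-4],"rot":[0,0,0],"claw":0},{"xyz":[0,0,-2],"rot":[0,0,0],"claw":0},{"xyz":[0,0,0],"rot":[0,0,0],"claw":0}]'
python3 goal.py 0.4405 0.2295 0.315 -111.8
```

```text
time: 17.23
tool_pos: [0.5537, -0.0119, 0.193]
orientation: [0.0, -0.561, 0.828, -0.0]
ft_force: [-0.2, 0.9, 4.8]
gripper_width: 0.0414
time: 17.85
tool_pos: [0.5539, -0.0117, 0.3141]
orientation: [0.001, -0.561, 0.828, -0.0]
ft_force: [0.9, 0.2, -0.0]
gripper_width: 0.0411
t 17.85 pos [ 0.5539 -0.0117  0.3141] w 0.0411 F [ 0.9  0.2 -0. ] j7 -1.54
shift cm [-18.19  19.48  -0.1 ] rot deg [-0.13  0.11  0.02]
```

```bash
python3 -m crank '[{"xyz":[-3,3.2,0],"rot":[0,0,0],"claw":0},{"xyz":[-4,4.3,0],"rot":[0,0,0],"claw":0},{"xyz":[-4,4.3,0],"rot":[0,0,0],"claw":0},{"xyz":[-4,4.3,0],"rot":[0,0,0],"claw":0},{"xyz":[-3.2,3.4,0],"rot":[0,0,0],"claw":0},{"xyz":[0,0,0],"rot":[0,0,0],"claw":0},{"xyz":[0,0,0],"rot":[0,0,0],"claw":0}]'
python3 goal.py 0.4405 0.2295 0.201 -111.8
python3 - <<'E'
from h import *
w=cam('wrist'); p=proj(w,(.4405,.2295,.008)); print(p)
h=cv2.cvtColor(w['img'],cv2.COLOR_BGR2HSV); m=cv2.inRange(h,(102,130,40),(122,255,255))
for k in cv2.findContours(m,0,1)[0]:
    if cv2.contourArea(k)>300:
        M=cv2.moments(k); u,v=M['m10']/M['m00'],M['m01']/M['m00']; print(u,v,ray(w,u,v,.012))
cv2.circle(w['img'],tuple(int(round(v)) for v in p),3,(0,255,0),-1)
cv2.imwrite('pics/w8.png',w['img'])
E
```

```text
time: 18.73
tool_pos: [0.4396, 0.2291, 0.3118]
orientation: [-0.001, -0.561, 0.828, -0.0]
ft_force: [0.6, -1.2, -1.0]
gripper_width: 0.0413
t 18.725 pos [0.4396 0.2291 0.3118] w 0.0413 F [ 0.6 -1.2 -1. ] j7 -2.07
shift cm [-0.1  -0.07 11.08] rot deg [ 0.02 -0.12  0.02]
[320.22695241 185.05591844]
16.672885088742063 354.8613162326726 [0.38338777 0.61736567 0.012     ]
322.3911719939117 299.94486047691527 [0.32487317 0.27338549 0.012     ]
319.5529141463872 184.34618089745393 [0.44247159 0.22934894 0.012     ]
```

View pics/w8.png

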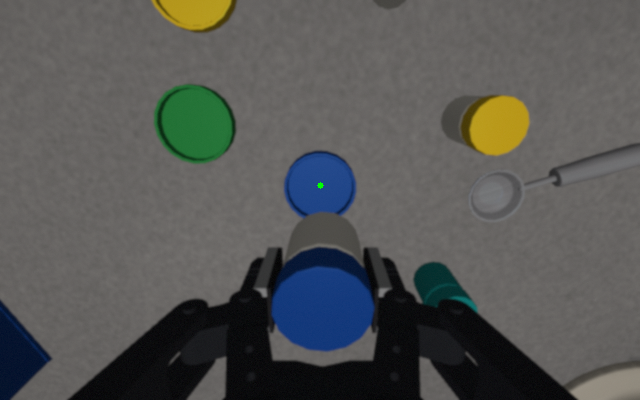

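The blue jar is held upright, and the wrist view puts the blue holder at (320,184), i.e. (0.442,0.229), agreeing with the top view within 2 mm. Lowering.

```bash
python3 -m crank '[{"xyz":[-0.1,0,3],"rot":[0,0,0],"claw":0},{"xyz":[0,0,3.5],"rot":[0,0,0],"claw":0},{"xyz":[0,0,2.5],"rot":[0,0,0],"claw":0},{"xyz":[0,0,1.2],"rot":[0,0,0],"claw":0},{"xyz":[0,0,0.4],"rot":[0,0,0],"claw":0},{"xyz":[0,0,0],"rot":[0,0,0],"claw":0},{"xyz":[0,0,0],"rot":[0,0,0],"claw":0}]'
python3 goal.py 0.4412 0.2295 0.199 -111.8
```

```text
time: 19.65
tool_pos: [0.4408, 0.2306, 0.2075]
orientation: [0.001, -0.561, 0.828, 0.0]
ft_force: [0.4, -0.3, 0.0]
gripper_width: 0.0417
t 19.65 pos [0.4408 0.2306 0.2075] w 0.0417 F [ 0.4 -0.3  0. ] j7 -1.92
shift cm [ 0.09 -0.08  0.85] rot deg [-0.04  0.08 -0.01]
```

```bash
python3 -m crank '[{"xyz":[0.05,-0.05,0.4],"rot":[0,0,0],"claw":0},{"xyz":[0,0,0.3],"rot":[0,0,0],"claw":0},{"xyz":[0,0,0.1],"rot":[0,0,0],"claw":0},{"xyz":[0,0,0],"rot":[0,0,0],"claw":0}]'
python3 -m crank '[{"xyz":[0,0,0.1],"rot":[0,0,0],"claw":0},{"xyz":[0,0,0],"rot":[0,0,0],"claw":0}]'
```

```text
time: 20.15
tool_pos: [0.4407, 0.2298, 0.199]
orientation: [0.0, -0.561, 0.828, 0.0]
ft_force: [-1.2, -1.0, 4.6]
gripper_width: 0.0412
time: 20.4
tool_pos: [0.441, 0.2295, 0.1989]
orientation: [0.0, -0.56, 0.828, 0.001]
ft_force: [-4.3, -2.8, 16.5]
gripper_width: 0.0413
```

```bash
python3 -m crank '[{"xyz":[0,0,-0.1],"rot":[0,0,0],"claw":0.6},{"xyz":[0,0,0],"rot":[0,0,0],"claw":0.8},{"xyz":[0,0,0],"rot":[0,0,0],"claw":1},{"xyz":[0,0,0],"rot":[0,0,0],"claw":1},{"xyz":[0,0,-3],"rot":[0,0,0],"claw":1},{"xyz":[0,0,-5],"rot":[0,0,0],"claw":1},{"xyz":[0,0,-4],"rot":[0,0,0],"claw":1},{"xyz":[0,0,0],"rot":[0,0,0],"claw":1}]'
python3 goal.py 0.45 0.0896 0.32 -111.8
python3 - <<'E'
from h import *
cv2.imwrite('pics/w9.png',cam('wrist')['img'])
E
```

```text
time: 21.4
tool_pos: [0.4419, 0.2303, 0.3213]
orientation: [0.003, -0.561, 0.828, 0.0]
ft_force: [-0.5, -0.7, -0.5]
gripper_width: 0.0854
t 21.4 pos [0.4419 0.2303 0.3213] w 0.0854 F [-0.5 -0.7 -0.5] j7 -2.08
shift cm [12.76 -5.97  0.08] rot deg [-0.15  0.3   0.  ]
```

View pics/w9.png

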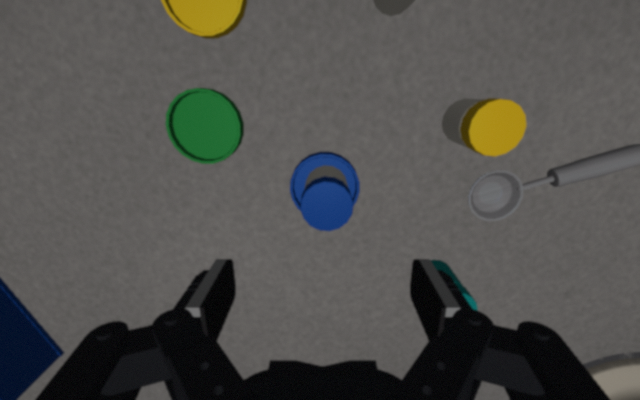

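The blue jar stands in the blue holder (326,190). Next is the yellow jar; the spoon at (496,195) lies clear of it.

```bash
python3 -m crank '[{"xyz":[2.5,-1.2,0],"rot":[0,0,0],"claw":1},{"xyz":[4,-1.9,0],"rot":[0,0,0],"claw":1},{"xyz":[4,-1.9,0],"rot":[0,0,0],"claw":1},{"xyz":[2.3,-1,0],"rot":[0,0,0],"claw":1},{"xyz":[0,0,0],"rot":[0,0,0],"claw":1},{"xyz":[0,0,0],"rot":[0,0,0],"claw":1},{"xyz":[0,0,0],"rot":[0,0,0],"claw":1}]'
python3 goal.py 0.45 0.0896 0.193 -111.8
python3 - <<'E'
from h import *
w=cam('wrist'); p=proj(w,(.45,.0896,.06)); print(p)
cv2.circle(w['img'],tuple(int(round(v)) for v in p),3,(0,0,0),-1)
cv2.imwrite('pics/w10.png',w['img'])
E
```

```text
time: 22.32
tool_pos: [0.4487, 0.0899, 0.3183]
orientation: [-0.0, -0.561, 0.827, 0.0]
ft_force: [0.8, 0.3, 1.3]
gripper_width: 0.0853
t 22.325 pos [0.4487 0.0899 0.3183] w 0.0853 F [0.8 0.3 1.3] j7 -1.82
shift cm [-0.03 -0.14 12.53] rot deg [ 0.03 -0.03  0.12]
[321.20672982 201.09693614]
```

View pics/w10.png

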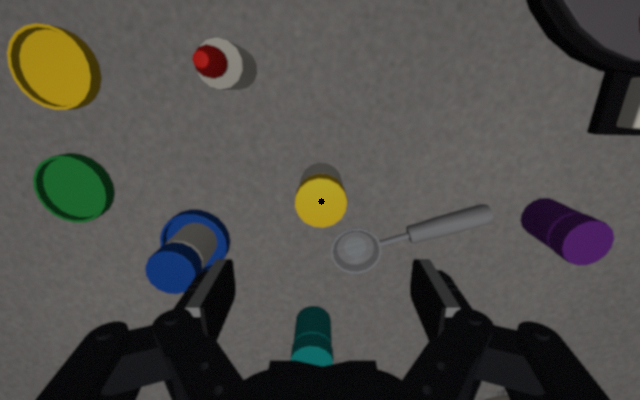

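The point is on the yellow cap (321,201), and the finger sites beside it are free. Descending and gripping.

```bash
python3 -m crank '[{"xyz":[0,-0.1,3],"rot":[0,0,0],"claw":1},{"xyz":[0,0,4],"rot":[0,0,0],"claw":1},{"xyz":[0,0,3.5],"rot":[0,0,0],"claw":1},{"xyz":[0,0,2],"rot":[0,0,0],"claw":1},{"xyz":[0,0,0],"rot":[0,0,0],"claw":1},{"xyz":[0,0,0],"rot":[0,0,0],"claw":1}]' 25
python3 goal.py 0.45 0.0896 0.193 -111.8
python3 -m crank '[{"xyz":[0,0,0],"rot":[0,0,0],"claw":0},{"xyz":[0,0,0],"rot":[0,0,0],"claw":0},{"xyz":[0,0,0],"rot":[0,0,0],"claw":0},{"xyz":[0,0,0],"rot":[0,0,0],"claw":0},{"xyz":[0,0,0],"rot":[0,0,0],"claw":0},{"xyz":[0,0,0],"rot":[0,0,0],"claw":0}]' 25
python3 -m crank '[{"xyz":[0,0,-2],"rot":[0,0,0],"claw":0},{"xyz":[0,0,-4],"rot":[0,0,0],"claw":0},{"xyz":[0,0,-4],"rot":[0,0,0],"claw":0},{"xyz":[0,0,-3],"rot":[0,0,0],"claw":0},{"xyz":[0,0,0],"rot":[0,0,0],"claw":0}]'
python3 goal.py 0.6248 0.2585 0.323 -111.8
```

```text
time: 23.12
tool_pos: [0.4502, 0.0886, 0.1943]
orientation: [0.0, -0.561, 0.828, -0.0]
ft_force: [0.0, 0.7, -1.2]
gripper_width: 0.0854
t 23.125 pos [0.4502 0.0886 0.1943] w 0.0854 F [ 0.   0.7 -1.2] j7 -1.58
shift cm [-0.09  0.05  0.13] rot deg [-0.04  0.02  0.02]
time: 23.88
tool_pos: [0.4502, 0.0885, 0.1943]
orientation: [0.001, -0.561, 0.828, 0.0]
ft_force: [0.2, 1.2, 6.9]
gripper_width: 0.0414
time: 24.5
tool_pos: [0.4505, 0.0884, 0.3254]
orientation: [0.002, -0.561, 0.828, 0.0]
ft_force: [0.1, -0.2, -0.9]
gripper_width: 0.041
t 24.5 pos [0.4505 0.0884 0.3254] w 0.041 F [ 0.1 -0.2 -0.9] j7 -1.82
shift cm [-22.26  -9.87   0.34] rot deg [-0.13  0.2   0.01]
```

```bash
python3 -m crank '[{"xyz":[-3.5,-1.5,0],"rot":[0,0,0],"claw":0},{"xyz":[-5,-2.2,0],"rot":[0,0,0],"claw":0},{"xyz":[-5,-2.2,0],"rot":[0,0,0],"claw":0},{"xyz":[-5,-2.2,0],"rot":[0,0,0],"claw":0},{"xyz":[-3.75,-1.75,0],"rot":[0,0,0],"claw":0},{"xyz":[0,0,0],"rot":[0,0,0],"claw":0},{"xyz":[0,0,0],"rot":[0,0,0],"claw":0}]'
python3 goal.py 0.6248 0.2585 0.200 -111.8
python3 - <<'E'
from h import *
w=cam('wrist'); p=proj(w,(.6248,.2585,.008)); print(p)
h=cv2.cvtColor(w['img'],cv2.COLOR_BGR2HSV); m=cv2.inRange(h,(20,130,60),(34,255,255))
for k in cv2.findContours(m,0,1)[0]:
    if cv2.contourArea(k)>300:
        M=cv2.moments(k); u,v=M['m10']/M['m00'],M['m01']/M['m00']; print(u,v,ray(w,u,v,.012))
cv2.circle(w['img'],tuple(int(round(v)) for v in p),3,(0,0,0),-1)
cv2.imwrite('pics/w11.png',w['img'])
E
```

```text
time: 25.38
tool_pos: [0.6232, 0.2572, 0.3219]
orientation: [-0.002, -0.56, 0.828, 0.0]
ft_force: [-0.5, -1.0, -0.8]
gripper_width: 0.0411
t 25.375 pos [0.6232 0.2572 0.3219] w 0.0411 F [-0.5 -1.  -0.8] j7 -1.96
shift cm [-0.21 -0.12 12.19] rot deg [ 0.11 -0.16 -0.06]
[318.98229852 181.21158716]
322.31570800569625 302.4598270488927 [0.49772152 0.30589773 0.012     ]
317.8751363140676 181.87545438022536 [0.62565557 0.25924178 0.012     ]
```

View pics/w11.png

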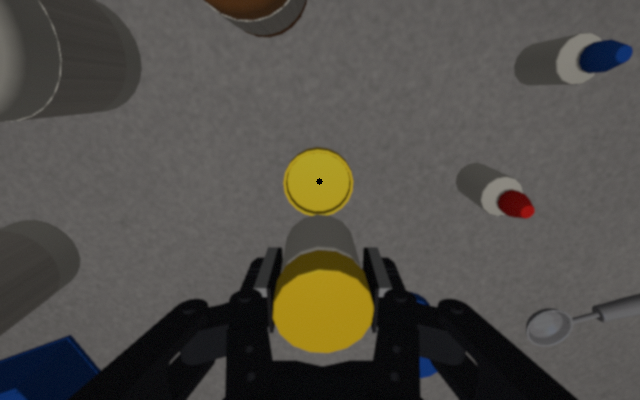

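The yellow holder (318,182) matches the target within 1 mm. The droppers stand at least 100 mm off. Lowering.

```bash
python3 -m crank '[{"xyz":[-0.1,-0.05,3],"rot":[0,0,0],"claw":0},{"xyz":[0,0,3.5],"rot":[0,0,0],"claw":0},{"xyz":[0,0,3],"rot":[0,0,0],"claw":0},{"xyz":[0,0,1.2],"rot":[0,0,0],"claw":0},{"xyz":[0,0,0.4],"rot":[0,0,0],"claw":0},{"xyz":[0,0,0],"rot":[0,0,0],"claw":0},{"xyz":[0,0,0],"rot":[0,0,0],"claw":0}]'
python3 goal.py 0.6252 0.2588 0.200 -111.8
```

```text
time: 26.3
tool_pos: [0.6252, 0.2591, 0.2141]
orientation: [0.001, -0.561, 0.828, -0.0]
ft_force: [0.5, 0.5, -0.2]
gripper_width: 0.0416
t 26.3 pos [0.6252 0.2591 0.2141] w 0.0416 F [ 0.5  0.5 -0.2] j7 -1.9
shift cm [ 0.03 -0.01  1.41] rot deg [-0.08  0.09 -0.01]
```

```bash
python3 -m crank '[{"xyz":[0,0,0.7],"rot":[0,0,0],"claw":0},{"xyz":[0,0,0.4],"rot":[0,0,0],"claw":0},{"xyz":[0,0,0.2],"rot":[0,0,0],"claw":0},{"xyz":[0,0,0],"rot":[0,0,0],"claw":0}]'
python3 -m crank '[{"xyz":[0,0,0.1],"rot":[0,0,0],"claw":0},{"xyz":[0,0,0],"rot":[0,0,0],"claw":0}]'
```

```text
time: 26.8
tool_pos: [0.6249, 0.2589, 0.2004]
orientation: [0.0, -0.561, 0.828, 0.0]
ft_force: [-2.9, -0.1, 5.4]
gripper_width: 0.0414
time: 27.05
tool_pos: [0.6251, 0.2588, 0.2004]
orientation: [0.0, -0.561, 0.828, 0.0]
ft_force: [-3.4, -1.4, 10.8]
gripper_width: 0.0415
```

Seated, with 11 N upward. Releasing, rising, and moving aside so both outer cameras can see.

```bash
python3 -m crank '[{"xyz":[0,0,-0.1],"rot":[0,0,0],"claw":0.6},{"xyz":[0,0,0],"rot":[0,0,0],"claw":0.8},{"xyz":[0,0,0],"rot":[0,0,0],"claw":1},{"xyz":[0,0,0],"rot":[0,0,0],"claw":1},{"xyz":[0,0,-3],"rot":[0,0,0],"claw":1},{"xyz":[0,0,-5],"rot":[0,0,0],"claw":1},{"xyz":[0,0,-5],"rot":[0,0,0],"claw":1},{"xyz":[0,0,-5],"rot":[0,0,0],"claw":1}]'
python3 goal.py 0.25 0.58 0.40 -111.8
```

```text
time: 28.05
tool_pos: [0.6245, 0.2589, 0.3812]
orientation: [-0.0, -0.561, 0.828, -0.0]
ft_force: [0.4, 0.3, -0.5]
gripper_width: 0.085
t 28.05 pos [0.6245 0.2589 0.3812] w 0.085 F [ 0.4  0.3 -0.5] j7 -1.99
shift cm [-15.89  46.7   -1.88] rot deg [ 0.   -0.01 -0.02]
```

```bash
python3 -m crank '[{"xyz":[0,0,0],"rot":[0,0,-8],"claw":1},{"xyz":[0,0,0],"rot":[0,0,-8],"claw":1},{"xyz":[0,0,0],"rot":[0,0,-8],"claw":1},{"xyz":[0,0,0],"rot":[0,0,-8],"claw":1},{"xyz":[0,0,0],"rot":[0,0,-8],"claw":1},{"xyz":[0,0,0],"rot":[0,0,-8],"claw":1},{"xyz":[0,0,0],"rot":[0,0,-8],"claw":1},{"xyz":[0,0,0],"rot":[0,0,-8],"claw":1}]'
python3 goal.py 0.25 0.58 0.40 -47.8
```

```text
time: 29.05
tool_pos: [0.6246, 0.2588, 0.3796]
orientation: [0.0, 0.915, -0.403, -0.0]
ft_force: [1.1, -0.1, 0.8]
gripper_width: 0.0854
t 29.05 pos [0.6246 0.2588 0.3796] w 0.0854 F [ 1.1 -0.1  0.8] j7 -1.0
shift cm [-48.98   5.98  -2.04] rot deg [0.02 0.   0.24]
```

```bash
python3 -m crank '[{"xyz":[-5,0.6,0],"rot":[0,0,0],"claw":1},{"xyz":[-6,0.7,0],"rot":[0,0,0],"claw":1},{"xyz":[-6,0.7,0],"rot":[0,0,0],"claw":1},{"xyz":[-6,0.7,0],"rot":[0,0,0],"claw":1},{"xyz":[-6,0.7,0],"rot":[0,0,0],"claw":1},{"xyz":[-6,0.7,0],"rot":[0,0,0],"claw":1},{"xyz":[-6,0.7,0],"rot":[0,0,0],"claw":1},{"xyz":[0,0,0],"rot":[0,0,0],"claw":1}]'
python3 -m crank '[{"xyz":[0,0,0],"rot":[0,0,0],"claw":1},{"xyz":[0,0,0],"rot":[0,0,0],"claw":1}]'
python3 - <<'E'
from h import *
print(bot.sense()['qd'].__class__, np.round(bot.sense()['joints'],2))
t=cam('top');s=cam('side')
cv2.imwrite('pics/t12.png',t['img']);cv2.imwrite('pics/s12.png',s['img'])
h=cv2.cvtColor(t['img'],cv2.COLOR_BGR2HSV)
for n,m,z in [('red',cv2.inRange(h,(0,150,80),(6,255,255)),.092),('blue',cv2.inRange(h,(102,130,60),(122,255,255)),.066),('yel',cv2.inRange(h,(22,150,100),(34,255,255)),.066)]:
    print(n,[(np.round([M['m10']/M['m00'],M['m01']/M['m00']],1).tolist(),M['m00']) for k in cv2.findContours(m,0,1)[0] for M in [cv2.moments(k)] if M['m00']>25])
for p in [(.4831,-.2097,.092),(.441,.2295,.066),(.6251,.2588,.066)]: print(proj(t,p),proj(s,p))
t0=cv2.imread('pics/top0.png'); print('diff droppers', [cv2.absdiff(t0[a:b,c:d],t['img'][a:b,c:d]).mean() for a,b,c,d in [(165,195,265,295),(132,162,295,322)]])
E
```

```text
time: 30.05
tool_pos: [0.3073, 0.5351, 0.3791]
orientation: [0.0, 0.916, -0.4, -0.002]
ft_force: [0.6, -0.6, 0.1]
gripper_width: 0.0853
time: 30.3
tool_pos: [0.3156, 0.5292, 0.3799]
orientation: [0.0, 0.914, -0.407, 0.0]
ft_force: [0.2, -0.7, -0.6]
gripper_width: 0.0854
<class 'numpy.ndarray'> [-1.47  0.47  0.53  1.69 -0.27  1.05 -1.69]
red [([410.0, 214.4], 524.5), ([277.0, 176.9], 31.5), ([74.4, 128.8], 710.0)]
blue [([236.4, 230.9], 484.0), ([96.1, 224.5], 54.5), ([47.8, 221.6], 5210.0), ([306.8, 144.3], 33.5), ([560.2, 127.6], 2542.0), ([616.5, 94.4], 2441.0), ([144.7, 64.2], 228.5)]
yel [([226.4, 159.7], 514.5)]
[415.08003628 212.40790793] [376.51815964 246.90086566]
[230.91016543 229.85566938] [241.25372601 167.89006016]
[221.4658641 155.4334164] [288.38299354 137.29471015]
diff droppers [np.float64(1.9862962962962962), np.float64(2.146502057613169)]
```

View pics/t12.png

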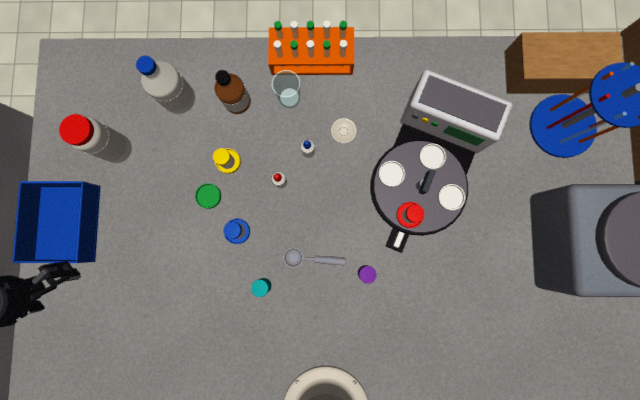

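View pics/s12.png

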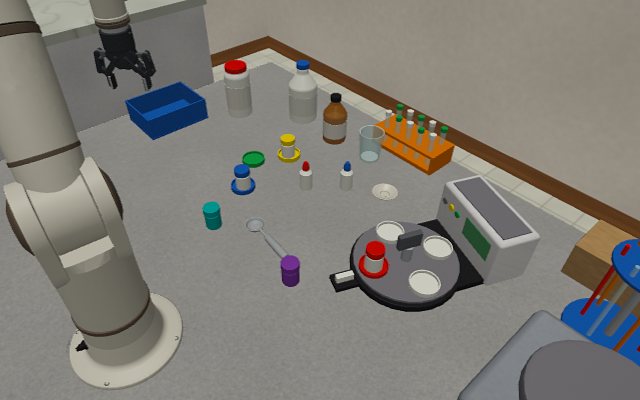

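All three jars look upright in their places. One enlarged check before handing in.

```bash
python3 - <<'E'
from h import *
t=cam('top');s=cam('side')
for c,ps in ((t,None),(s,None)):
    for p in [(.4831,-.2097,.092),(.441,.2295,.066),(.6251,.2588,.066)]:
        # projected cap-top rim for comparison
        pts=np.array([proj(c,(p[0]+.021*np.cos(a),p[1]+.021*np.sin(a),p[2])) for a in np.linspace(0,6.28,60)])
        p0=proj(c,p); c.setdefault('cr',[]).append((p0,pts))
rows=[]
for c in (t,s):
    r=[]
    for p0,pts in c['cr']:
        u,v=int(p0[0]),int(p0[1]); im=cv2.resize(c['img'][v-24:v+36,u-33:u+33],None,fx=4,fy=4,interpolation=cv2.INTER_CUBIC)
        for q in pts: cv2.circle(im,(int((q[0]-u+33.5)*4),int((q[1]-v+24.5)*4)),1,(0,255,0),-1)
        r.append(im)
    rows.append(np.hstack(r))
cv2.imwrite('pics/fin.png',np.vstack(rows))
E
```

```text
(no output)
```

View pics/fin.png

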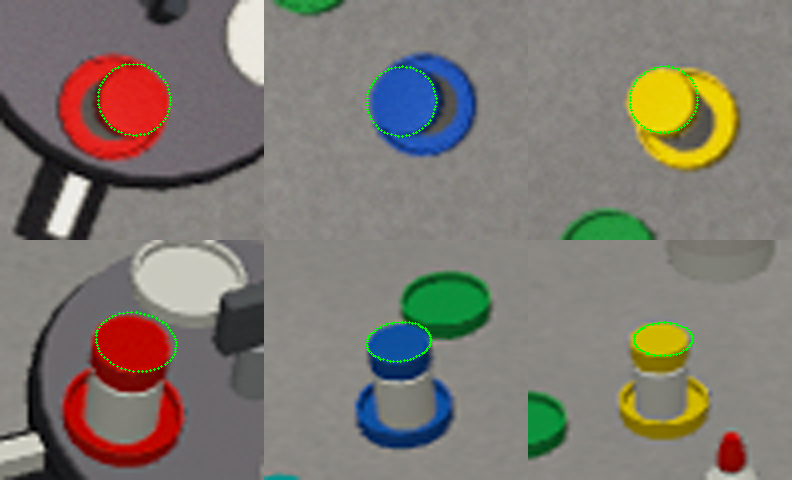

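Both views show each cap within 1–2 mm of where it should be at full standing height, so every jar is upright and seated on its floor. Handing in.

```bash
python3 -c "
from plant import bot
print(bot.job_done())"
```

```text
the job is handed in; nothing more can be done
None
```

I turned the carousel clockwise by its handle, about 73°, until the red pocket was at the pointer. I then stood the red jar in the red pocket, the blue jar in the blue holder and the yellow jar in the yellow holder. The job was handed in at about 30 s; `job_done` gave no verdict.

Last checks:
- **Carousel:** right after the turn, two cameras put the red pocket within about 2.5° of the pointer. It was still in line in the final pictures.
- **Jars:** the final top and side views show all three caps within about 1–2 mm of where they should be. All stand upright on their floors, released.
- **Dropper bottles:** the images around both are unchanged from the start.
- **Robot:** the gripper is open and clear of everything. The last sideways move stopped about 8 cm short of the parking spot I chose, with no effect on the job.

No check failed. The side camera put the holder centres 6–8 mm off the top view. I took that as bias from seeing their outer walls and used the top view; the wrist camera then agreed with it to about 2 mm.

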